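# Bring the first brass plug to the mouth of its tube

## Task

Take the open clear tube of brass radiator plugs (not the one capped at both ends) out of its dark wooden rest and slowly tip its open mouth downward until the plugs slide and the first one reaches the rim. Stop there, with the first plug's face level with the rim to within about a centimetre and never sticking out more than two, then lay the tube back level in the middle of the same rest and let go. Leave the capped tube where it is.

Things in the scene. Friction and masses are not known exactly. Their poses are not given: they have to be found in the camera images.
- tube_mid (a point): Centre of the open tube, on its axis. Clear plastic, 36 mm outside diameter, 180 mm long, 0.12 kg. Local x runs along it to the open mouth: rim at +90 mm; a fixed black cap, 41 mm across, at the other end (-72 to -94 mm). It starts level in its rest, mouth to +y, up to 20 degrees off. The 104 mm of tube between the rest's bearers is free to grip across from above.
- plugs (a joint): Three brass plugs, 30 mm across, 66 mm long in all, sliding as one in the tube (0.2-0.3 kg). Value in m: 0 = first plug's face at the rim, negative = inside, positive = out. Range -0.112 to 0.035, starts 55 to 100 mm inside. Snug: stick until the mouth is 9 to 16 degrees below level, then creep 5 to 18 mm/s at 20 degrees, 15 to 33 at 30; stop when levelled, creep back if tipped back.
- rest_seat (a point): Where the tube's centre lies when seated in its rest, 43.5 mm above the bench; local x along the tube, to the mouth. Dark wooden rest, fixed: foot 170 x 70 x 10 mm, two V-bearers (90 degree notch, 16 mm thick, about 70 mm wide) 60 mm either side of the seat, bottom of the V 18 mm and tips about 45 mm above the bench; between them 104 mm is free for fingers.
- spare_mid (a point): Centre of the bystander: a clear tube of the same size full of brass plugs, black caps on both ends, lying in an identical rest. Leave it alone.
There are look-alikes about, which are no part of the job. What is shaped like the part that bears tube_mid but pink is not meant.

How it is judged:
At the end, for the whole second after the job is handed in: The first plug's face is within 15 mm of the rim, inside or out, and the plugs are still; the open tube lies in its own rest with its centre within 20 mm of the seat and its axis within 0.15 rad (8.6 degrees) of the seat's (value of joint plugs between -0.015 and 0.015 m and distance between tube_mid and rest_seat below 0.02 m and angle between the x axis of tube_mid and the x axis of rest_seat, either way round below 0.15 rad and velocity of joint plugs below 0.005 m/s); the robot touches nothing.
It fails at once if the first plug sticks out of the mouth by more than 20 mm (value of joint plugs above 0.02 m).
It fails at once if the capped tube is moved by more than 20 mm (distance of spare_mid from where it was at the start of the episode above 0.02 m).
It also fails if it takes over 58 s, if anything falls off the work surface, if the arm or the gripper's body presses on something with over 40 N, if the wrist force passes 120 N, or if a joint passes its speed limit or range.

## Robot

A 6-joint arm with a two-finger parallel gripper is mounted at the origin on the work surface. World frame = base frame: x ahead of the robot, y to its left, z up, the work surface at z = 0. Lengths are in m, angles in rad, forces in N, time in s.
With the tool pointing down it reaches from about 0.3 to 0.875 m from the base axis. Payload 6.4 kg.
Tool frame: the origin (TCP) lies midway between the tips of the shut fingers; the grasp point (between the pads) lies 19 mm behind it; z points along the fingers, y is the line along which they close (so a half turn about z gives the same grasp; the last joint's range is limited). The gripper opens to 88 mm and grips with 3 to 60 N. Pads are 18 mm wide; open, the fingers measure 123 mm over their backs; the gripper's body (75 mm by 187 mm) begins 45 mm behind the grasp point.
Start: joints at [-1.519, 0.181, 1.607, -0, 1.354, -0.206], TCP at [0.147, -0.556, 0.239] pointing down, gripper open.
Joint ranges: [-2.99, 2.99], [-0.89, 2.07], [0.3, 2.58], [-1.14, 4.28], [0, 2.63], [-3.12, 3.12]. Speed limits (rad/s): [2.57, 2.57, 3.01, 3.14, 3.14, 3.14].

## Interface

Orientations are given as [roll, pitch, yaw] about the fixed x, y, z axes, in that order (R = Rz(yaw) Ry(pitch) Rx(roll)).
In Python, from plant import get_state, snapshot, camera_model, job_done gives the robot as it stands.
- The arm moves only by the tool step_arm, never from a script. Its argument "plan" is a list of rows, each a list of 7 numbers: the turn, a rotation vector about the world's x, y, z in rad, then the shift along the world's x, y, z in mm, then the opening, from 0 (shut) to 1 (fully open). In form: [[wx, wy, wz, dx, dy, dz, jaw], ...]. A call has exactly 5 rows; each row shifts and turns the commanded pose from where the row before left it; what a row does not reach is not made up. A row lasts 1/10 s, in which the tool goes at most 50 mm and 8.59 degrees, less where a joint would pass 70% of its speed; a pose out of reach is approached as far as the arm can. A call is refused whole if a number of a shift passes 50 or a number of a turn 0.15, either way. A call with a gripper value outside its range is refused whole. The fingers move at their own pace and stop on an object; the grip force is fixed at half the most. Time passes only in rows, so rows that do not move let the fingers close, or fill a call up. It gives the time, the measured TCP pose, the force, the opening and the grip force at its end, in the units of the state.
- get_state(): the state, without advancing time (a new reading comes with each control period).
- snapshot(name): name is "scene" or "top" or "wrist"; returns the picture (400x640x3 uint8, red, green, blue); there is no depth.
- camera_model(name): a dict with "intrinsics" (3x3 intrinsics, pixels), "D" ([k1, k2, p1, p2, k3] as OpenCV has them; the pictures are not rectified), "position" and "rotation" of the camera in the world; the wrist camera has in their place "tool_from_camera" (4x4, takes a point from camera to tool coordinates, whose origin is the TCP and whose axes are the flange's). Camera axes: x right, y up, looking along -z (the intrinsics and any distortion apply to the point x, -y, -z); pixel columns grow to the right and rows downward; lengths in m; the calibration is good to about 2 mm. A picture is of the moment at which its call begins: read the wrist's pose just before it. camera_model takes no time and is no camera call.
- job_done(): hands the job in; it is judged then, once.
The state is a dict: "t": time; "joint_positions": joint angles; "dq": joint speeds; "joint_efforts": joint torques, N m; "tcp_pos": TCP position; "ee_rot": TCP orientation; "wrist_force": force on the tool from outside, world axes, zero at the start; "torque": the same for the moment, N m; "opening": finger opening in m; "grip_force": force on a finger pad.
Only numpy, scipy, OpenCV 4.12 (cv2) and the standard library are available. Lean on these libraries where they do the work, as an engineer would, in place of code of your own. Each camera call takes 0.05 s, during which the arm holds its last target. There are 200 camera calls.

## Working session

There is one attempt and no reset: what is moved stays moved. The work goes in short steps, Python scripts to look and compute and a tool call to move; the robot and the scene stay as the last step left them, time stands still between calls to the robot, and variables do not carry over. Pictures are saved under pics/ and viewed, at most 10 in all, crops included, and the job is handed in when it is done.

Besides the shell and the picture viewer there is one more tool, called after "Call:" as name(argument=value, ...) on one line, values as JSON. step_arm: Moves the arm, as the interface text tells. Its arguments: {"type":"object","properties":{"plan":{"type":"array"}},"required":["plan"]}

```bash
mkdir -p pics; ls; python3 - <<'E'
from plant import *
import cv2
print(get_state())
for n in ("scene","top"):
    cv2.imwrite(f"pics/{n}0.png",snapshot(n)[:,:,::-1]); print(n,camera_model(n))
print(camera_model("wrist"))
E
```

```text
pics
{'t': 0.0, 'joint_positions': array([-1.51931893e+00,  1.81496309e-01,  1.60800145e+00, -1.34580291e-05,
        1.35381262e+00, -2.06271521e-01]), 'dq': array([-9.46687755e-04, -2.31418615e-04,  9.13403724e-04, -3.46088052e-04,
        2.36848336e-03, -9.50094695e-05]), 'joint_efforts': array([ 2.13409653e-04, -4.33869159e+01, -3.41851330e+01,  7.02355779e-02,
        3.84845200e-02, -1.32392556e-04]), 'tcp_pos': array([ 0.14657051, -0.55544914,  0.23783847]), 'ee_rot': array([-3.13990865e+00, -3.38951362e-04,  2.57751540e-01]), 'wrist_force': array([ 0.13137815,  0.0838557 , -0.83565962]), 'torque': array([ 0.03154578, -0.04703864,  0.0785928 ]), 'grip_force': 0.0, 'opening': 0.08780566577637847}
scene {'intrinsics': array([[517.91751855,   0.        , 321.56182065],
       [  0.        , 517.91751855, 191.81027738],
       [  0.        ,   0.        ,   1.        ]]), 'D': array([0.03338611, 0.        , 0.        , 0.        , 0.        ]), 'position': array([ 1.07185659, -0.18396211,  0.89971259]), 'rotation': array([0.62995202, 0.0135216 , 1.23478743])}
top {'intrinsics': a
[... 263 characters left out ...]
, -0.01819869,  0.86234003]), 'rotation': array([ 0.06840163,  0.0142427 , -1.55126241])}
{'intrinsics': array([[317.51159172,   0.        , 318.4100979 ],
       [  0.        , 317.51159172, 204.33667065],
       [  0.        ,   0.        ,   1.        ]]), 'D': array([-0.02852594,  0.        ,  0.        ,  0.        ,  0.        ]), 'tool_from_camera': array([[-1.36446059e-03,  9.47266636e-01,  3.20443533e-01,
         8.26357838e-02],
       [ 9.99998854e-01,  1.08211227e-03,  1.05918872e-03,
        -9.83288321e-04],
       [ 6.56578253e-04,  3.20444611e-01, -9.47267027e-01,
        -1.46506475e-01],
       [ 0.00000000e+00,  0.00000000e+00,  0.00000000e+00,
         1.00000000e+00]])}
```

View pics/scene0.png

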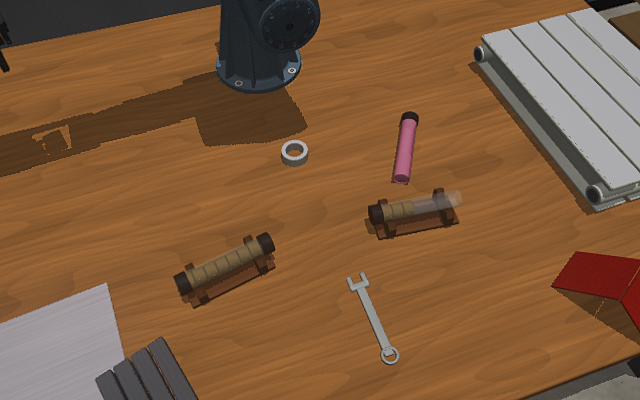

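View pics/top0.png

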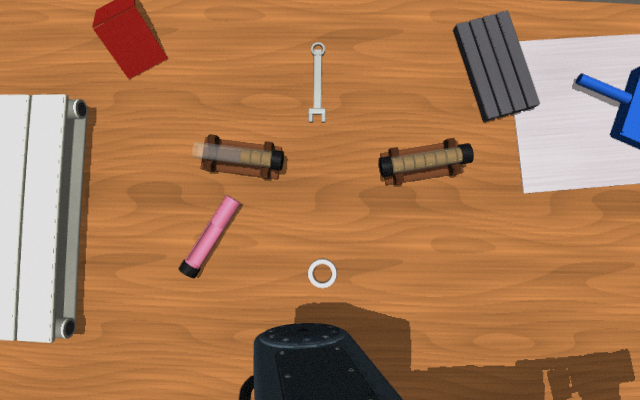

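The candidates are: an open clear tube at scene (415,208) / top (240,156), a tube capped at both ends at top (427,160), and a pink tube at top (210,237). The first one fits, with one black cap and a clear open end towards +y. I'll confirm it in a crop.

```bash
cat > h.py <<'E'
import numpy as np, cv2
from scipy.spatial.transform import Rotation as R
from plant import *
def cam(n,st=None):
    m=camera_model(n); 
    if n!="wrist": return m,R.from_euler('xyz',m['rotation']).as_matrix(),np.array(m['position'])
    T=m['tool_from_camera']; Rt=R.from_euler('xyz',st['ee_rot']).as_matrix()
    return m,Rt@T[:3,:3],st['tcp_pos']+Rt@T[:3,3]
def ray(c,uv):
    m,Rm,p=c; q=cv2.undistortPoints(np.array([[uv]],float),m['intrinsics'],m['D'])[0,0]
    d=Rm@np.array([q[0],-q[1],-1]); return p,d/np.linalg.norm(d)
def tri(rs):
    A=sum(np.eye(3)-np.outer(d,d) for p,d in rs); b=sum((np.eye(3)-np.outer(d,d))@p for p,d in rs)
    return np.linalg.solve(A,b)
def atz(r,z): p,d=r; return p+d*(z-p[2])/d[2]
def proj(c,P):
    m,Rm,p=c; q=Rm.T@(np.array(P)-p); 
    return cv2.projectPoints(np.array([[q[0],-q[1],-q[2]]]),np.zeros(3),np.zeros(3),m['intrinsics'],m['D'])[0][0,0]
E
python3 - <<'E'
import cv2,numpy as np
a=cv2.imread('pics/scene0.png')[175:250,350:480]; b=cv2.imread('pics/top0.png')[120:195,180:310]
f=lambda x:cv2.resize(x,(780,300) if 0 else (520,300),interpolation=cv2.INTER_CUBIC)
cv2.imwrite('pics/c0.png',np.vstack([f(a),f(b)]))
E
```

```text
(no output)
```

View pics/c0.png

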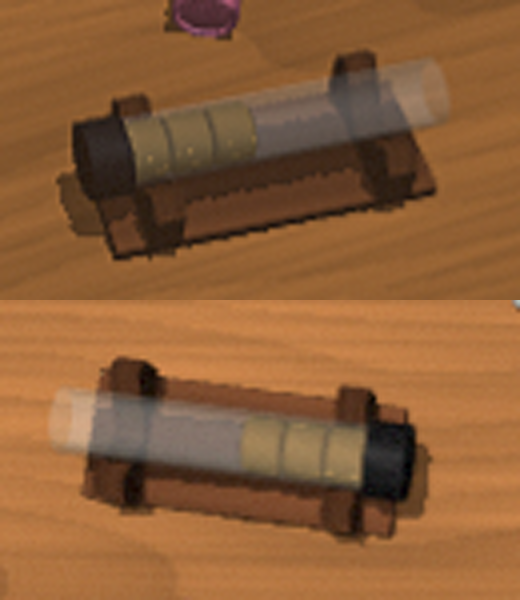

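The crop confirms it: one black cap (top px 283,160), three brass plugs near the cap, an empty clear mouth (top px 195,150; scene px 459,198), and a dark wooden rest.

```bash
python3 - <<'E'
from h import *
s,t=cam('scene'),cam('top')
rim=tri([ray(s,(458.7,197.7)),ray(t,(195,149.5))]); cap=tri([ray(s,(371.5,214.5)),ray(t,(282.5,160))])
# plug front face (near end): scene crop (252,128), top crop (243,444-300)
pl=tri([ray(s,(350+252/4,175+130/4)),ray(t,(180+243/4,120+144/4))])
for n,p in(('rim',rim),('cap',cap),('plug',pl)): print(n,p.round(4))
d=rim-cap; print(np.linalg.norm(d),np.degrees(np.arctan2(d[1],d[0])),d/np.linalg.norm(d))
print('mid',rim-d/np.linalg.norm(d)*.09)
# rest bearers tips top view at z=.045
T=[atz(ray(t,(180+u/4,120+v/4)),.045) for u,v in((135,66),(130,197),(355,96),(345,231))]
for q in T: print(q.round(4))
print('seat',np.mean(T,0), 'dir', np.degrees(np.arctan2(*((T[0]+T[1]-T[2]-T[3])[[1,0]]))))
E
```

```text
rim [0.5857 0.2646 0.0426]
cap [0.5661 0.0815 0.0467]
plug [0.5742 0.1692 0.0389]
0.18415154100114442 83.8774947623175 [ 0.10662751  0.99404331 -0.02254929]
mid [0.5761213 0.1751121 0.0446246]
[0.6126 0.2235 0.045 ]
[0.544  0.2233 0.045 ]
[0.5984 0.1081 0.045 ]
[0.5282 0.1112 0.045 ]
seat [0.57080599 0.16653203 0.045     ] dir 82.5005150165849
```

Call:
step_arm(plan=[[0,0,0.06,21,36.5,-2,1],[0,0,0.06,21,36.5,-2,1],[0,0,0.06,21,36.5,-2,1],[0,0,0.06,21,36.5,-2,1],[0,0,0.06,21,36.5,-2,1]])

```text
t: 0.6
tcp_pos: [0.252, -0.3717, 0.2282]
ee_rot: [-3.141, -0.0, 0.56]
wrist_force: [0.3, -0.5, -0.7]
opening: 0.0884
grip_force: 0.0
```

Call:
step_arm(plan=[[0,0,0.06,21,36.5,-2,1],[0,0,0.06,21,36.5,-2,1],[0,0,0.06,21,36.5,-2,1],[0,0,0.06,21,36.5,-2,1],[0,0,0.06,21,36.5,-2,1]])

```text
t: 1.1
tcp_pos: [0.357, -0.1893, 0.2185]
ee_rot: [3.141, -0.0, 0.86]
wrist_force: [0.6, -1.0, -0.5]
opening: 0.0881
grip_force: 0.0
```

Call:
step_arm(plan=[[0,0,0.06,21,36.5,-2,1],[0,0,0.06,21,36.5,-2,1],[0,0,0.06,21,36.5,-2,1],[0,0,0.06,21,36.5,-2,1],[0,0,0.06,21,36.5,-2,1]])

```text
t: 1.6
tcp_pos: [0.462, -0.0067, 0.2085]
ee_rot: [-3.142, 0.0, 1.161]
wrist_force: [-0.1, 0.2, -0.1]
opening: 0.0882
grip_force: 0.0
```

Call:
step_arm(plan=[[0,0,0.06,21,36.5,-2,1],[0,0,0.06,21,36.5,-2,1],[0,0,0.06,21,36.5,-2,1],[0,0,0.06,21,36.5,-2,1],[0,0,0.06,21,36.5,-2,1]])

```text
t: 2.1
tcp_pos: [0.5669, 0.1757, 0.1981]
ee_rot: [-3.141, 0.0, 1.461]
wrist_force: [1.0, -0.2, 0.2]
opening: 0.0882
grip_force: 0.0
```

```bash
python3 - <<'E'
from h import *
s=get_state(); print(s['t'],s['tcp_pos'],s['ee_rot'],s['joint_positions'])
im=snapshot('wrist'); cv2.imwrite('pics/w1.png',im[:,:,::-1]); np.save('w1.npy',s,allow_pickle=True)
c=cam('wrist',s)
for p in((.586,.2646,.0435),(.566,.0815,.0435),(.572,.17,.0435)): print(proj(c,p))
E
```

```text
2.1 [0.566929   0.17571157 0.19809969] [-3.14080275e+00  3.00786773e-04  1.46052222e+00] [ 1.00817184e-01  2.59836271e-01  1.59725993e+00 -1.34027473e-04
  1.28533185e+00  2.11129209e-01]
[330.32029439  90.13317119]
[328.77912695 271.30264863]
[325.7867602  192.48893508]
```

View pics/w1.png

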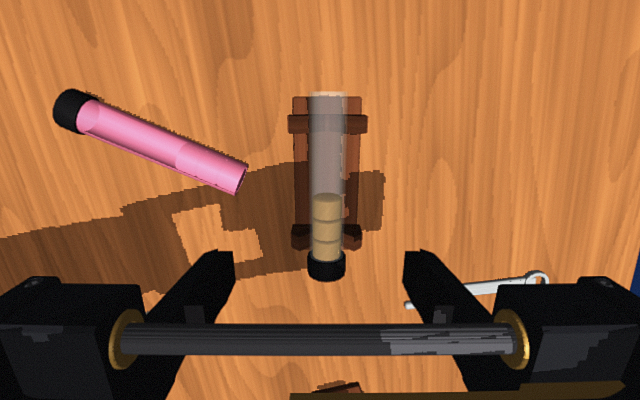

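The wrist picture shows the tube upright in the frame: rim about (328,94), cap about (326,270), front plug face about (327,198). The bearers are at (328,124) and (327,236).

```bash
python3 - <<'E'
from h import *
s=np.load('w1.npy',allow_pickle=True).item(); c=cam('wrist',s)
r=atz(ray(c,(328,94)),.0435); k=atz(ray(c,(326,270)),.0435); d=r-k
print('rim',r,'cap',k,np.linalg.norm(d),np.arctan2(d[1],d[0]),'mid',r-d/np.linalg.norm(d)*.09)
print('plug',atz(ray(c,(327,198)),.05))
B=[atz(ray(c,p),.045) for p in((288.5,124),(367.5,124),(292,236),(362,236))]
for b in B: print(b)
print('seat',np.mean(B,0))
print('tri rim',tri([ray(c,(328,94)),ray(cam('scene'),(458.7,197.7))]))
E
```

```text
rim [0.58359787 0.26155451 0.0435    ] cap [0.56318543 0.08342286 0.0435    ] 0.17929738675596554 1.4567021348074392 mid [0.57335165 0.17213966 0.0435    ]
plug [0.57265951 0.16624347 0.05      ]
[0.54479145 0.23954678 0.045     ]
[0.61697552 0.23149448 0.045     ]
[0.53253098 0.12780331 0.045     ]
[0.60426768 0.11979922 0.045     ]
seat [0.57464141 0.17966095 0.045     ]
tri rim [0.58529154 0.26352727 0.04474842]
```

Call:
step_arm(plan=[[0,0,0,2,1,-22,1],[0,0,0,2,1,-22,1],[0,0,0,2,0,-22,1],[0,0,0,1,0,-22,1],[0,0,0,0,0,-22,1]])

```text
t: 2.65
tcp_pos: [0.5733, 0.1759, 0.0874]
ee_rot: [-3.141, 0.0, 1.458]
wrist_force: [-1.4, 0.1, -0.0]
opening: 0.0882
grip_force: 0.0
```

Call:
step_arm(plan=[[0,0,0,0,0,-20,1],[0,0,0,0,0,-20,1],[0,0,0,0,0,-14,1],[0,0,0,0,0,-9,1],[0,0,0,0,0,0,1]])

```text
t: 3.15
tcp_pos: [0.5727, 0.1758, 0.0244]
ee_rot: [-3.139, 0.001, 1.458]
wrist_force: [-0.1, 0.2, -0.1]
opening: 0.0883
grip_force: 0.0
```

Call:
step_arm(plan=[[0,0,0,0,0,0,0.4],[0,0,0,0,0,0,0.3],[0,0,0,0,0,0,0.2],[0,0,0,0,0,0,0.2],[0,0,0,0,0,0,0.2]])

```text
t: 3.65
tcp_pos: [0.5739, 0.176, 0.0261]
ee_rot: [3.141, -0.0, 1.458]
wrist_force: [0.0, 0.5, 0.1]
opening: 0.0501
grip_force: 0.0
```

Call:
step_arm(plan=[[0,0,0,0,0,0,0.2],[0,0,0,0,0,0,0.2],[0,0,0,0,0,0,0.2],[0,0,0,0,0,0,0.2],[0,0,0,0,0,0,0.2]])

```text
t: 4.15
tcp_pos: [0.5749, 0.1759, 0.0263]
ee_rot: [3.139, -0.0, 1.458]
wrist_force: [5.7, 0.3, -0.4]
opening: 0.0353
grip_force: 30.0
```

Call:
step_arm(plan=[[0,0,0,0,0,6,0.2],[0,0,0,0,0,10,0.2],[0,0,0,0,0,12,0.2],[0,0,0,0,0,12,0.2],[0,0,0,0,0,12,0.2]])

```text
t: 4.65
tcp_pos: [0.5735, 0.1761, 0.0789]
ee_rot: [-3.142, -0.0, 1.458]
wrist_force: [-0.3, 0.3, -4.2]
opening: 0.035
grip_force: 30.0
```

Call:
step_arm(plan=[[0,0,0,0,0,12,0.2],[0,0,0,0,0,12,0.2],[0,0,0,0,0,12,0.2],[0,0,0,0,0,8,0.2],[0,0,0,0,0,4,0.2]])

```text
t: 5.15
tcp_pos: [0.5741, 0.176, 0.127]
ee_rot: [3.14, -0.0, 1.458]
wrist_force: [0.6, -0.3, -3.6]
opening: 0.0348
grip_force: 30.0
```

Call:
step_arm(plan=[[-0.05,0.006,0,0,0,0,0.2],[-0.05,0.006,0,0,0,0,0.2],[-0.05,0.006,0,0,0,0,0.2],[-0.05,0.006,0,0,0,0,0.2],[-0.05,0.006,0,0,0,0,0.2]])

```text
t: 5.65
tcp_pos: [0.5734, 0.176, 0.1254]
ee_rot: [-3.139, 0.254, 1.458]
wrist_force: [0.6, 1.3, -4.2]
opening: 0.0351
grip_force: 30.0
```

```bash
python3 - <<'E'
from h import *
s=get_state(); print(s['t'],s['tcp_pos'],s['ee_rot'],s['joint_positions'],s['torque'])
a=snapshot('wrist')[:,:,::-1];b=snapshot('scene')[:,:,::-1]
cv2.imwrite('pics/w2_full.png',a); cv2.imwrite('pics/s2_full.png',b)
c=cam('wrist',s); Rt=R.from_euler('xyz',s['ee_rot']).as_matrix()
g=s['tcp_pos']-.019*Rt[:,2]
for x in(-.096,-.0,.087): print(proj(c,g+Rt[:,0]*x),proj(cam('scene'),g+Rt[:,0]*x))
u,v=proj(cam('scene'),g); u,v=int(u),int(v); cr=b[v-75:v+75,u-100:u+100]
cv2.imwrite('pics/v2.png',np.hstack([cv2.resize(a[:,160:480],(400,500)),cv2.resize(cr,(400,300)) if 0 else cv2.copyMakeBorder(cv2.resize(cr,(400,300)),0,200,0,0,cv2.BORDER_CONSTANT)])); print(u,v)
E
```

```text
5.65 [0.57340624 0.17601804 0.1254033 ] [-3.13939599  0.2537032   1.45787315] [ 0.22400667  0.43979775  1.53984642 -0.25073497  1.25898067  0.42612746] [ 0.3737591  -0.12164311  0.01479345]
[321.03973528 431.69165943] [377.19556977 175.02266039]
[321.39481915 287.46701487] [424.77458843 173.84090197]
[321.82003853  89.18824238] [465.47280097 172.82325782]
424 173
```

View pics/v2.png

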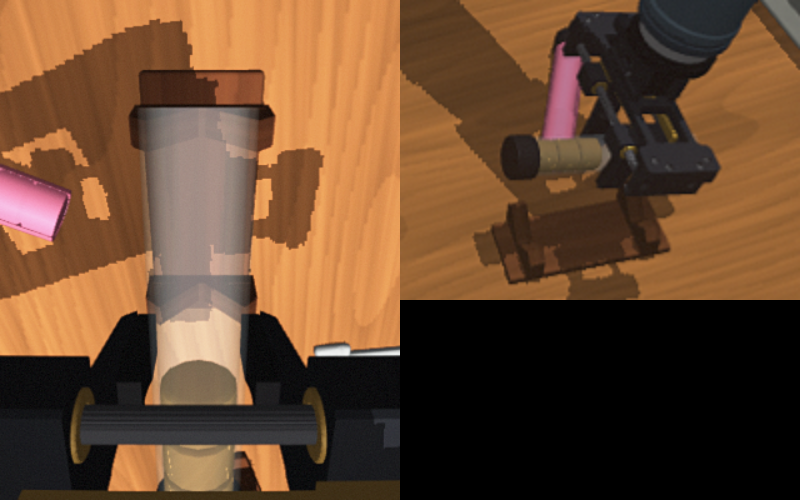

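The wrist picture shows the tube held in line with the tool, with its rim at about row 85 as predicted. The plug face's upper edge is at about row 288, so the plugs haven't moved yet. I'll check a hue tracker on this picture while I tilt further.

```bash
cat > trk.py <<'E'
from h import *
def track(save=None,im=None,s=None,v=False):
    if im is None: s=get_state(); im=snapshot('wrist')
    if save: cv2.imwrite(save,im[:,:,::-1])
    st=cv2.cvtColor(np.ascontiguousarray(im[:,308:334]),cv2.COLOR_RGB2HSV).astype(float)
    h=np.median(st,1)
    if v: print(h[70:330:6].astype(int).tolist())
    c=cam('wrist',s); Rt=R.from_euler('xyz',s['ee_rot']).as_matrix(); g=s['tcp_pos']-.019*Rt[:,2]
    X=np.linspace(-.04,.13,341); 
    V=np.array([proj(c,g+Rt[:,0]*x+Rt[:,2]*.015)[1] for x in X])
    b=(h[:,0]>=19)&(h[:,0]<=40)&(h[:,1]>50)
    run=[r for r in range(60,320) if b[r:r+8].all()]
    row=run[0] if run else None
    x=None if row is None else np.interp(-row,-V[::1] if V[0]<V[-1] else -V,X)
    print('t',s['t'],'row',row,'x',x,'tq',s['torque'].round(3),'tilt',s['ee_rot'][1].round(3))
E
python3 - <<'E'
from trk import *
im=cv2.imread('pics/w2_full.png')[:,:,::-1]
s=get_state(); track(im=im,s=s,v=True)
E
```

```text
[[9, 163, 72], [10, 166, 73], [9, 166, 75], [6, 35, 147], [7, 40, 150], [8, 41, 153], [8, 41, 152], [8, 47, 164], [8, 48, 165], [8, 48, 164], [9, 47, 165], [8, 48, 165], [8, 48, 164], [8, 48, 164], [8, 48, 165], [8, 49, 165], [8, 48, 165], [8, 48, 164], [8, 46, 164], [8, 46, 163], [8, 47, 164], [8, 46, 163], [8, 46, 163], [8, 46, 163], [8, 46, 162], [6, 31, 141], [5, 25, 136], [7, 39, 151], [8, 42, 154], [8, 44, 162], [12, 62, 195], [12, 70, 212], [15, 71, 237], [15, 71, 238], [15, 71, 238], [15, 71, 238], [15, 70, 240], [17, 88, 123], [16, 88, 126], [16, 90, 127], [16, 91, 129], [16, 94, 130], [17, 99, 144], [120, 17, 30]]
t 5.75 row None x None tq [ 0.391 -0.155  0.011] tilt 0.252
```

Call:
step_arm(plan=[[-0.03,0.0035,0,0,0,0,0.2],[-0.03,0.0035,0,0,0,0,0.2],[-0.03,0.0035,0,0,0,0,0.2],[-0.02,0.0025,0,0,0,0,0.2],[0,0,0,0,0,0,0.2]])

```text
t: 6.25
tcp_pos: [0.5735, 0.1765, 0.1253]
ee_rot: [-3.139, 0.363, 1.459]
wrist_force: [0.2, -0.3, -4.2]
opening: 0.0351
grip_force: 30.0
```

```bash
python3 - <<'E'
from trk import *
track('pics/w3.png',v=True)
E
```

```text
[[9, 159, 27], [9, 163, 45], [9, 161, 47], [8, 41, 151], [8, 41, 147], [8, 47, 160], [8, 47, 160], [8, 47, 160], [8, 47, 160], [8, 46, 160], [9, 48, 160], [8, 46, 160], [9, 46, 160], [9, 47, 159], [8, 46, 160], [9, 47, 160], [8, 46, 160], [8, 47, 159], [9, 48, 159], [8, 47, 160], [8, 47, 158], [8, 46, 159], [8, 46, 158], [3, 25, 133], [6, 28, 134], [8, 42, 148], [8, 41, 151], [12, 65, 193], [13, 74, 232], [15, 74, 235], [15, 74, 234], [15, 73, 235], [15, 73, 236], [15, 73, 236], [15, 73, 237], [17, 89, 116], [16, 88, 121], [16, 89, 124], [16, 91, 125], [16, 92, 127], [17, 94, 129], [17, 105, 155], [17, 115, 194], [120, 21, 28]]
t 6.25 row None x None tq [ 0.419 -0.183 -0.024] tilt 0.363
```

```bash
sed -i 's/^    b=.*/    b=(h[:,0]>=14)\&(h[:,0]<=28)\&(h[:,1]>=80)\&(h[:,1]<150)/; s/range(60,320)/range(40,320)/' trk.py
python3 - <<'E'
from trk import *
s=get_state(); track(im=cv2.imread('pics/w3.png')[:,:,::-1],s=s)
E
```

```text
t 6.3 row 278 x -0.004304155268595408 tq [ 0.403 -0.129 -0.017] tilt 0.363
```

Call:
step_arm(plan=[[0,0,0,0,0,0,0.2],[0,0,0,0,0,0,0.2],[0,0,0,0,0,0,0.2],[0,0,0,0,0,0,0.2],[0,0,0,0,0,0,0.2]])

```text
t: 6.8
tcp_pos: [0.5736, 0.1759, 0.1258]
ee_rot: [-3.139, 0.362, 1.458]
wrist_force: [0.4, -0.6, -4.2]
opening: 0.0348
grip_force: 30.0
```

Call:
step_arm(plan=[[0,0,0,0,0,0,0.2],[0,0,0,0,0,0,0.2],[0,0,0,0,0,0,0.2],[0,0,0,0,0,0,0.2],[0,0,0,0,0,0,0.2]])

```text
t: 7.3
tcp_pos: [0.5736, 0.176, 0.1257]
ee_rot: [-3.139, 0.363, 1.458]
wrist_force: [0.1, -0.3, -3.7]
opening: 0.0353
grip_force: 30.0
```

```bash
python3 - <<'E'
from trk import *
track('pics/w4.png')
E
```

```text
t 7.3 row 253 x 0.010057335683246335 tq [ 0.392 -0.165  0.048] tilt 0.363
```

Call:
step_arm(plan=[[0,0,0,0,0,0,0.2],[0,0,0,0,0,0,0.2],[0,0,0,0,0,0,0.2],[0,0,0,0,0,0,0.2],[0,0,0,0,0,0,0.2]])

```text
t: 7.85
tcp_pos: [0.5736, 0.176, 0.1257]
ee_rot: [-3.139, 0.363, 1.458]
wrist_force: [0.5, 0.1, -4.5]
opening: 0.0349
grip_force: 30.0
```

Call:
step_arm(plan=[[0,0,0,0,0,0,0.2],[0,0,0,0,0,0,0.2],[0,0,0,0,0,0,0.2],[0,0,0,0,0,0,0.2],[0,0,0,0,0,0,0.2]])

```text
t: 8.35
tcp_pos: [0.5736, 0.176, 0.1257]
ee_rot: [-3.139, 0.363, 1.458]
wrist_force: [-0.5, -0.4, -3.5]
opening: 0.0352
grip_force: 30.0
```

Call:
step_arm(plan=[[0,0,0,0,0,0,0.2],[0,0,0,0,0,0,0.2],[0,0,0,0,0,0,0.2],[0,0,0,0,0,0,0.2],[0,0,0,0,0,0,0.2]])

```text
t: 8.85
tcp_pos: [0.5736, 0.176, 0.1257]
ee_rot: [-3.139, 0.363, 1.458]
wrist_force: [-0.1, 0.4, -3.8]
opening: 0.0347
grip_force: 30.0
```

Call:
step_arm(plan=[[0,0,0,0,0,0,0.2],[0,0,0,0,0,0,0.2],[0,0,0,0,0,0,0.2],[0,0,0,0,0,0,0.2],[0,0,0,0,0,0,0.2]])

```text
t: 9.35
tcp_pos: [0.5736, 0.176, 0.1257]
ee_rot: [-3.139, 0.363, 1.458]
wrist_force: [-0.3, -0.5, -3.7]
opening: 0.035
grip_force: 30.0
```

Call:
step_arm(plan=[[0,0,0,0,0,0,0.2],[0,0,0,0,0,0,0.2],[0,0,0,0,0,0,0.2],[0,0,0,0,0,0,0.2],[0,0,0,0,0,0,0.2]])

```text
t: 9.85
tcp_pos: [0.5736, 0.176, 0.1257]
ee_rot: [-3.139, 0.363, 1.458]
wrist_force: [0.3, -1.0, -4.1]
opening: 0.0351
grip_force: 30.0
```

```bash
python3 - <<'E'
from trk import *
track('pics/w5.png',v=True)
s=get_state();c=cam('wrist',s); Rt=R.from_euler('xyz',s['ee_rot']).as_matrix(); g=s['tcp_pos']-.019*Rt[:,2]
print([(x,proj(c,g+Rt[:,0]*x+Rt[:,2]*z)[1].round(1)) for x in (.07,.08,.087,.095) for z in(-.018,.018)])
E
```

```text
[[11, 157, 27], [10, 167, 46], [9, 166, 47], [8, 43, 150], [8, 41, 149], [8, 48, 162], [8, 46, 161], [8, 47, 161], [8, 46, 161], [8, 47, 161], [8, 47, 161], [8, 47, 161], [8, 45, 160], [9, 46, 161], [8, 46, 162], [8, 47, 161], [8, 45, 160], [7, 46, 162], [16, 86, 122], [15, 90, 127], [17, 97, 136], [17, 114, 200], [17, 114, 198], [17, 114, 197], [17, 115, 197], [17, 114, 196], [17, 115, 198], [17, 114, 196], [17, 113, 189], [17, 99, 138], [17, 114, 196], [17, 114, 196], [17, 114, 197], [17, 115, 196], [17, 115, 197], [17, 115, 195], [17, 114, 188], [17, 100, 141], [17, 114, 192], [17, 114, 194], [17, 115, 191], [17, 114, 192], [17, 115, 200], [120, 22, 29]]
t 9.85 row 175 x 0.04999999900056484 tq [ 0.294 -0.133 -0.001] tilt 0.363
[(0.07, np.float64(140.2)), (0.07, np.float64(130.0)), (0.08, np.float64(109.8)), (0.08, np.float64(106.8)), (0.087, np.float64(87.5)), (0.087, np.float64(90.0)), (0.095, np.float64(61.0)), (0.095, np.float64(70.2))]
```

```bash
python3 - <<'E'
import cv2
cv2.imwrite('pics/w5c.png',cv2.resize(cv2.imread('pics/w5.png')[40:240,240:400],(480,600),interpolation=cv2.INTER_CUBIC))
E
```

```text
(no output)
```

View pics/w5c.png

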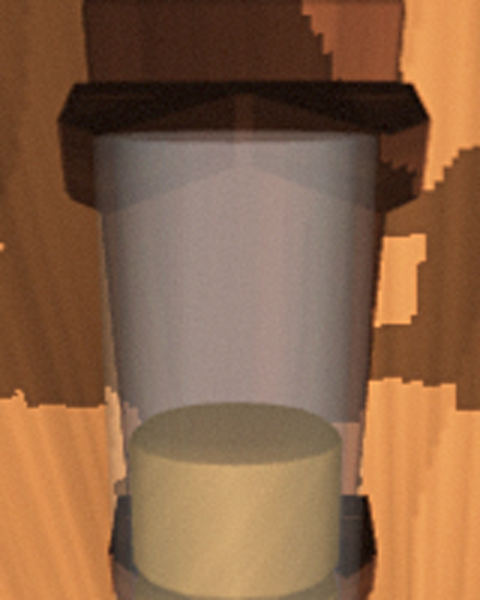

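The crop shows the plug face's upper edge at row 175 and the rim at about row 85, so there's about 38 mm left at about 16 mm/s. I'll let it slide 1.5 s more and look again.

Call:
step_arm(plan=[[0,0,0,0,0,0,0.2],[0,0,0,0,0,0,0.2],[0,0,0,0,0,0,0.2],[0,0,0,0,0,0,0.2],[0,0,0,0,0,0,0.2]])

```text
t: 10.4
tcp_pos: [0.5736, 0.176, 0.1257]
ee_rot: [-3.139, 0.363, 1.458]
wrist_force: [0.4, -0.4, -3.7]
opening: 0.0347
grip_force: 30.0
```

Call:
step_arm(plan=[[0,0,0,0,0,0,0.2],[0,0,0,0,0,0,0.2],[0,0,0,0,0,0,0.2],[0,0,0,0,0,0,0.2],[0,0,0,0,0,0,0.2]])

```text
t: 10.9
tcp_pos: [0.5736, 0.176, 0.1257]
ee_rot: [-3.139, 0.363, 1.458]
wrist_force: [-0.2, 0.4, -3.4]
opening: 0.0347
grip_force: 30.0
```

Call:
step_arm(plan=[[0,0,0,0,0,0,0.2],[0,0,0,0,0,0,0.2],[0,0,0,0,0,0,0.2],[0,0,0,0,0,0,0.2],[0,0,0,0,0,0,0.2]])

```text
t: 11.4
tcp_pos: [0.5736, 0.176, 0.1257]
ee_rot: [-3.139, 0.363, 1.458]
wrist_force: [0.0, -0.1, -4.6]
opening: 0.0348
grip_force: 30.0
```

```bash
python3 - <<'E'
from trk import *
track('pics/w6.png',v=True)
E
```

```text
[[9, 153, 26], [10, 168, 45], [9, 124, 65], [8, 49, 138], [8, 41, 146], [8, 47, 158], [8, 48, 159], [14, 70, 132], [17, 101, 141], [17, 115, 190], [17, 115, 191], [17, 114, 191], [17, 114, 191], [17, 115, 190], [17, 115, 189], [17, 114, 190], [17, 115, 188], [17, 104, 155], [17, 99, 139], [17, 115, 192], [17, 115, 194], [17, 115, 193], [17, 115, 193], [17, 114, 192], [17, 115, 193], [17, 114, 190], [17, 108, 159], [17, 99, 138], [17, 115, 194], [17, 115, 194], [17, 116, 193], [17, 115, 193], [17, 115, 193], [17, 115, 194], [17, 116, 187], [15, 73, 236], [15, 75, 236], [15, 74, 235], [15, 74, 236], [15, 74, 236], [15, 74, 235], [15, 75, 234], [14, 76, 243], [114, 23, 29]]
t 11.4 row 113 x 0.07751814110382076 tq [ 0.236 -0.111 -0.033] tilt 0.363
```

Call:
step_arm(plan=[[0,0,0,0,0,0,0.2],[0,0,0,0,0,0,0.2],[0.06,-0.007,0,0,0,0,0.2],[0.06,-0.007,0,0,0,0,0.2],[0.06,-0.007,0,0,0,0,0.2]])

```text
t: 11.95
tcp_pos: [0.5736, 0.1762, 0.1258]
ee_rot: [-3.14, 0.179, 1.458]
wrist_force: [-0.2, 1.1, -4.0]
opening: 0.0346
grip_force: 30.0
```

Call:
step_arm(plan=[[0.06,-0.007,0,0,0,0,0.2],[0.06,-0.007,0,0,0,0,0.2],[0.06,-0.007,0,0,0,0,0.2],[0,0,0,0,0,0,0.2],[0,0,0,0,0,0,0.2]])

```text
t: 12.45
tcp_pos: [0.5736, 0.1754, 0.1258]
ee_rot: [-3.141, 0.002, 1.457]
wrist_force: [0.4, -0.3, -4.1]
opening: 0.035
grip_force: 30.0
```

```bash
python3 - <<'E'
from trk import *
track('pics/w7.png'); s=get_state(); print(s['tcp_pos'],s['ee_rot'])
cv2.imwrite('pics/w7c.png',cv2.resize(cv2.imread('pics/w7.png')[30:180,240:400],(640,600),interpolation=cv2.INTER_CUBIC))
E
```

```text
t 12.45 row 82 x 0.09036910702927521 tq [-0.141 -0.093  0.062] tilt 0.002
[0.57359375 0.17590276 0.12577345] [-3.14055655e+00  1.62813020e-03  1.45795080e+00]
```

View pics/w7c.png

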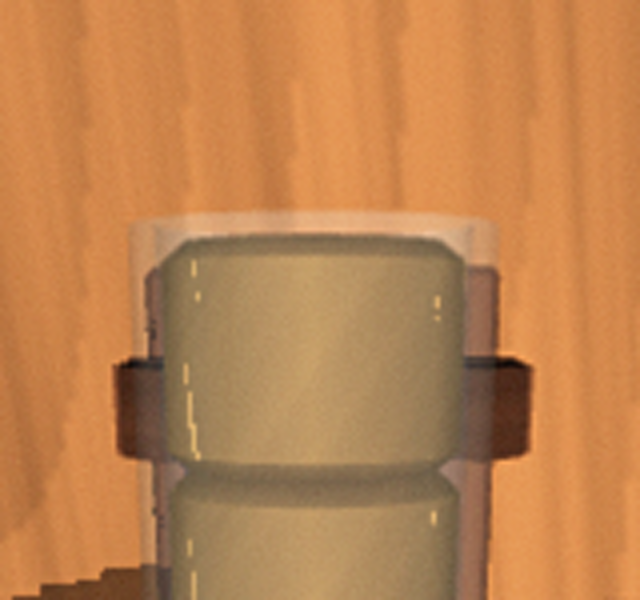

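The crop shows the face about 2 mm inside the rim (face at crop row 238, rim at about 216) with the tube level. Next I lower it back along the same path.

Call:
step_arm(plan=[[0,0,0,0,0,-8,0.2],[0,0,0,0,0,-12,0.2],[0,0,0,0,0,-12,0.2],[0,0,0,0,0,-12,0.2],[0,0,0,0,0,-12,0.2]])

```text
t: 13.0
tcp_pos: [0.5731, 0.1761, 0.068]
ee_rot: [-3.139, 0.001, 1.458]
wrist_force: [0.2, -0.0, -3.4]
opening: 0.0349
grip_force: 30.0
```

Call:
step_arm(plan=[[0,0,0,0,0,-12,0.2],[0,0,0,0,0,-10,0.2],[0,0,0,0,0,-8,0.2],[0,0,0,0,0,-6,0.2],[0,0,0,0,0,-4,0.2]])

```text
t: 13.5
tcp_pos: [0.5736, 0.1759, 0.0292]
ee_rot: [-3.141, 0.0, 1.458]
wrist_force: [0.3, -0.3, -2.3]
opening: 0.0348
grip_force: 30.0
```

Call:
step_arm(plan=[[0,0,0,0,0,-2,0.2],[0,0,0,0,0,0,0.2],[0,0,0,0,0,0,0.2],[0,0,0,0,0,0,0.2],[0,0,0,0,0,0,0.2]])

```text
t: 14.0
tcp_pos: [0.5741, 0.1761, 0.0282]
ee_rot: [3.142, -0.0, 1.458]
wrist_force: [1.4, 0.6, -3.6]
opening: 0.0351
grip_force: 30.0
```

Call:
step_arm(plan=[[0,0,0,0,0,-1,0.2],[0,0,0,0,0,-1,0.2],[0,0,0,0,0,-1,0.2],[0,0,0,0,0,0,0.2],[0,0,0,0,0,0,0.2]])

```text
t: 14.5
tcp_pos: [0.5751, 0.176, 0.0259]
ee_rot: [3.14, -0.0, 1.458]
wrist_force: [2.3, -1.1, 5.9]
opening: 0.035
grip_force: 29.9
```

Call:
step_arm(plan=[[0,0,0,0,0,0,0.45],[0,0,0,0,0,0,0.6],[0,0,0,0,0,0,0.8],[0,0,0,0,0,0,1],[0,0,0,0,0,0,1]])

```text
t: 15.0
tcp_pos: [0.5733, 0.176, 0.0244]
ee_rot: [-3.14, 0.0, 1.458]
wrist_force: [0.4, -1.1, -0.6]
opening: 0.0696
grip_force: 0.0
```

Call:
step_arm(plan=[[0,0,0,0,0,0,1],[0,0,0,0,0,0,1],[0,0,0,0,0,10,1],[0,0,0,0,0,15,1],[0,0,0,0,0,20,1]])

```text
t: 15.5
tcp_pos: [0.5733, 0.176, 0.0707]
ee_rot: [-3.14, 0.0, 1.458]
wrist_force: [0.1, -0.6, 0.7]
opening: 0.0881
grip_force: 0.0
```

Call:
step_arm(plan=[[0,0,0,0,0,30,1],[0,0,0,0,0,30,1],[0,0,0,0,0,30,1],[0,0,0,0,0,30,1],[0,0,0,0,0,0,1]])

```text
t: 16.0
tcp_pos: [0.5768, 0.1764, 0.1967]
ee_rot: [3.132, -0.002, 1.458]
wrist_force: [0.9, 0.8, 1.0]
opening: 0.0878
grip_force: 0.0
```

```bash
python3 - <<'E'
from h import *
s=get_state(); print(s['t'],s['tcp_pos'],s['grip_force'])
im=snapshot('wrist')[:,:,::-1]; np.save('w8.npy',s,allow_pickle=True)
cv2.imwrite('pics/w8.png',cv2.resize(im[60:300,220:440],(550,600),interpolation=cv2.INTER_CUBIC))
E
```

```text
16.0 [0.57682586 0.17643983 0.19670344] 0.0
```

View pics/w8.png

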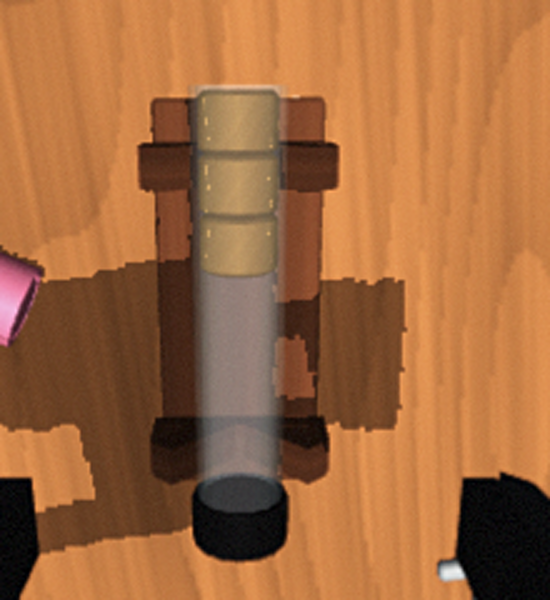

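The tube is seated in its rest in line with the bearers. Its rim is at row 95, against 94 at the start, the plug face is at the rim, and the gripper is clear.

```bash
python3 -c "
from plant import *
print(job_done())"
```

```text
the job is handed in; nothing more can be done
None
```

The job is handed in with no verdict returned: the open tube is back in its own rest with the first plug's face about 2 mm inside the rim by camera, the capped tube was not touched, and it took about 16 s.

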